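# Find the lid in wind on the surface plate

## Robot

A 6-joint arm with a two-finger parallel gripper is mounted at the origin on the work surface. World frame = base frame: x ahead of the robot, y to its left, z up, the work surface at z = 0. Lengths are in m, angles in degrees, forces in N, time in s.
With the tool pointing down it reaches from about 0.375 to 0.9 m from the base axis. Payload 3.1 kg.
Tool frame: the origin (TCP) lies on the centre line of the jaws, within the pads' length; the fingertips stand 17 mm ahead of it and the grasp point (between the pads) lies 2 mm behind it; y points along the fingers, x is the direction in which the jaws open and shut, and the axes are right-handed (so a half turn about y gives the same grasp; the last joint's range is limited). The gripper opens to 87 mm and grips with 3 to 60 N. Pads are 19 mm wide; open, the fingers measure 117 mm over their backs; the gripper's body (75 mm by 190 mm) begins 51 mm behind the grasp point.
Start: joints at [-77.206, 30.224, 82.088, -0, 67.689, -10.227], TCP at [0.244, -0.575, 0.24] pointing down, gripper open.
Joint ranges: [-176.69, 176.69], [-43.24, 126.21], [12.49, 139.97], [-82, 262], [0, 151.66], [-163.58, 163.58]. Speed limits (degrees/s): [159.86, 159.86, 180, 180, 180, 180].

## Interface

Orientations are given as a 3x3 rotation matrix whose columns are the frame's x, y, z axes.
In Python, from rig import read_state, capture, camera_info, hand_in, trace, tip_of gives the robot as it stands.
- The arm moves only by the tool jog_arm, never from a script. Its argument "steps" is a list of rows, each an object with "fingers": the opening in per cent of the stroke, from 0 (shut) to 100 (fully open); "delta_pos": the shift along the world's x, y, z in mm, a list of three; "turn": the turn about the world's z in degrees. A call has 1 to 20 rows; each row is the pose to reach, as a shift and turn from the pose commanded when the call began; what a row does not reach only later rows make up. A row lasts 1/12 s, in which the tool goes at most 41.7 mm and 7.16 degrees, less where a joint would pass 70% of its speed; a pose out of reach is approached as far as the arm can. A call with a gripper value outside its range is refused whole. The fingers move at their own pace and stop on an object; the grip force is fixed at half the most. Time passes only in rows, so rows that repeat a pose let the fingers close. It gives the time, the measured TCP pose, the force and the opening at its end, in the units of the state.
- read_state(): the state, without advancing time (a new reading comes with each control period).
- capture(name): name is "side" or "top"; returns the picture (420x560x3 uint8, red, green, blue); there is no depth.
- camera_info(name): a dict with "fov_y" (degrees; the focal length in pixels is half the picture's height over the tangent of half this angle, whatever the lens; pixels are square), "cx", "cy" (the principal point, pixels), "view" (4x4, takes a point from world to camera coordinates). Camera axes: x right, y down, z forward; pixel columns grow to the right and rows downward; lengths in m; the calibration is good to about 2 mm. A picture is of the moment at which its call begins. camera_info takes no time and is no camera call.
- hand_in(): hands the job in, once; it reports no verdict.
Trained networks look in the newest picture that a camera, given by its name, has taken for a name from the list of things; names that differ only in an ending like _2 or _b are one class to them, and where a whole thing is asked for, a point or a joint stands for the part that bears it (a point fixed in the world has none). Each returns a list of dicts, best first, with "confidence" (0 to 1); they miss things now and then, are a little off and sometimes report something else, mostly with a low value. They report only what shows in the picture. A call takes as long as a camera call. They do not tell look-alikes from the thing itself.
- trace(target, camera): "mask" (420x560 bool, what is visible of it).
- tip_of(target, camera): "position" ([x, y, z] in m, in world coordinates, good to about 4 mm: a listed point, or the origin of a listed thing).
The state is a dict: "time_s": time; "joint_positions": joint angles; "qvel": joint speeds; "tau": joint torques, N m; "position": TCP position; "tcp_rot": TCP orientation; "force": force on the tool from outside, world axes, zero at the start; "moment": the same for the moment, N m; "opening": opening from 0.0 (shut) to 1.0 (fully open).
Only numpy, scipy, OpenCV 4.12 (cv2) and the standard library are available. Lean on these libraries where they do the work, as an engineer would, in place of code of your own. Each camera call takes 0.05 s, during which the arm holds its last target.

## Task

One of the three wooden lids on the surface plate is twisted: find out which by pressing gently on their red dots and feeling whether the corner rocks down. When you have found it, press that dotted corner right down onto the plate with a few newtons (4 or more, but never as much as 20 N on any lid) for about a second to make sure. Then lift that lid by its knob and set it down gently, knob up and flat on the floor of the red tray, leaving the two flat lids and everything else where they are.

Things in the scene. Friction and masses are not known exactly. Their poses are not given: they have to be found in the camera images.
- plate: dark rigid fixed surface plate 220 (x) x 500 (y) x 40 mm, origin centre of underside; lids lie on top in a row along y, about 165 mm apart. The twisted lid stands on two opposite corners, its dotted corner hanging above the plate: about 0.5 N tips that corner down to the plate, its dot sinking about 4 mm; let go, it tips back. A flat lid does not move when pressed on its dot
- lid_1: box lid: light wood panel 120 (x) x 90 (y) x 10 mm, about 250 g, with a dark upright cylindrical knob (26 mm across, rising 28 mm above the panel) at its centre. Origin: centre of the panel's underside, z up. Lies on the plate, x roughly away from the robot. Its centre of mass lies about 10 mm from its centre, away from the dot. The lids look alike: two flat, any one twisted
- lid_1_dot (a point): red dot, 12 mm across, on the top face of lid_1 near one corner, 45 mm along the lid's x and 32 mm along its y from its centre: the place to press. The point lies 10 mm above the lid's underside; the fingers meet the wood here (up to 1 mm higher on the twisted lid).
- lid_2: same sizes, origin, axes and looks as lid_1; may be flat or the twisted one
- lid_2_dot (a point): red dot, 12 mm across, on the top face of lid_2 near one corner, 45 mm along the lid's x and 32 mm along its y from its centre: the place to press. The point lies 10 mm above the lid's underside; the fingers meet the wood here (up to 1 mm higher on the twisted lid).
- lid_3: same sizes, origin, axes and looks as lid_1; may be flat or the twisted one
- lid_3_dot (a point): red dot, 12 mm across, on the top face of lid_3 near one corner, 45 mm along the lid's x and 32 mm along its y from its centre: the place to press. The point lies 10 mm above the lid's underside; the fingers meet the wood here (up to 1 mm higher on the twisted lid).
- tray: red open reject tray, fixed on the bench to one side of the plate (either side), 180 (x) x 150 (y) x 25 mm outside, walls and floor 5 mm thick, so 170 x 140 mm inside; origin at the centre of its underside
- offcut: bystander: loose timber offcut 160 x 70 x 45 mm, on the other side of the plate from the tray; origin at the centre of its underside
- glue_jar: bystander: white jar with blue cap, 64 mm across, 85 mm tall, beyond the plate; origin at the centre of its underside
- tape: bystander: yellow tape measure case, 65 x 42 x 60 mm, beyond the plate; origin at the centre of its underside
Things that resemble listed ones, but are neither listed nor needed, are in the scene too. Leave any blue look-alike of the lid_2 alone.

How it is judged (in metres and radians):
On the way, in this order (a step that is already met when the one before it is completed fails the run):
1. the twisted lid (the one whose middle stands over 0.5 mm above the plate) is rocked: the fingers hold its dotted corner down on the plate, the lid bearing on it with more than 5 N, weight included (((z of lid_1 in the frame of plate above 0.0405 m and z of lid_1_dot in the frame of plate below 0.0508 m and contact force between the fingers and lid_1 above 1.5 N and contact force between lid_1 and plate above 5 N) or (z of lid_2 in the frame of plate above 0.0405 m and z of lid_2_dot in the frame of plate below 0.0508 m and contact force between the fingers and lid_2 above 1.5 N and contact force between lid_2 and plate above 5 N) or (z of lid_3 in the frame of plate above 0.0405 m and z of lid_3_dot in the frame of plate below 0.0508 m and contact force between the fingers and lid_3 above 1.5 N and contact force between lid_3 and plate above 5 N))), for 0.5 s.
2. the twisted lid is lifted clear of the plate by the fingers, the two flat ones staying down (((z of lid_1 in the frame of plate above 0.06 m and contact force between the fingers and lid_1 above 1 N and z of each of lid_2, lid_3 in the frame of plate below 0.0405 m) or (z of lid_2 in the frame of plate above 0.06 m and contact force between the fingers and lid_2 above 1 N and z of each of lid_1, lid_3 in the frame of plate below 0.0405 m) or (z of lid_3 in the frame of plate above 0.06 m and contact force between the fingers and lid_3 above 1 N and z of each of lid_1, lid_2 in the frame of plate below 0.0405 m))), for 0.1 s.
At the end, for the whole second after the job is handed in: The twisted lid rests knob up (tilt under 0.08 rad) on the tray floor, its origin within 40 mm of the tray centre in tray x and y and under 12 mm above its underside; the flat lids lie level and, like the offcut, jar and tape, within 20 mm of their starts (((x of lid_1 in the frame of tray between -0.04 and 0.04 m and y of lid_1 in the frame of tray between -0.04 and 0.04 m and z of lid_1 in the frame of tray below 0.012 m and angle between lid_1's own z axis and vertical below 0.08 rad and linear speed of lid_1 below 0.02 m/s and distance of each of lid_2, lid_3 from where it was at the start of the episode below 0.02 m and angle between each of lid_2, lid_3's own z axis and vertical below 0.02 rad and z of each of lid_2, lid_3 in the frame of plate below 0.0405 m) or (x of lid_2 in the frame of tray between -0.04 and 0.04 m and y of lid_2 in the frame of tray between -0.04 and 0.04 m and z of lid_2 in the frame of tray below 0.012 m and angle between lid_2's own z axis and vertical below 0.08 rad and linear speed of lid_2 below 0.02 m/s and distance of each of lid_1, lid_3 from where it was at the start of the episode below 0.02 m and angle between each of lid_1, lid_3's own z axis and vertical below 0.02 rad and z of each of lid_1, lid_3 in the frame of plate below 0.0405 m) or (x of lid_3 in the frame of tray between -0.04 and 0.04 m and y of lid_3 in the frame of tray between -0.04 and 0.04 m and z of lid_3 in the frame of tray below 0.012 m and angle between lid_3's own z axis and vertical below 0.08 rad and linear speed of lid_3 below 0.02 m/s and distance of each of lid_1, lid_2 from where it was at the start of the episode below 0.02 m and angle between each of lid_1, lid_2's own z axis and vertical below 0.02 rad and z of each of lid_1, lid_2 in the frame of plate below 0.0405 m)) and distance of each of offcut, glue_jar, tape from where it was at the start of the episode below 0.02 m); the robot touches nothing.
It fails at once if a lid is pressed or dropped on the surface plate with more than 20 N (contact force between any of lid_1, lid_2, lid_3 and plate above 20 N).
It fails at once if a lid is pressed or dropped into the tray with more than 20 N (contact force between any of lid_1, lid_2, lid_3 and tray above 20 N).
It fails at once if a bystander (offcut, jar, tape measure) is moved more than 20 mm (distance of any of offcut, glue_jar, tape from where it was at the start of the episode above 0.02 m).
It also fails if it takes over 64 s, if anything falls off the work surface, if the arm or the gripper's body presses on something with over 40 N, if the wrist force passes 120 N, or if a joint passes its speed limit or range.

## Working session

There is one attempt and no reset: what is moved stays moved. The work goes in short steps, Python scripts to look and compute and a tool call to move; the robot and the scene stay as the last step left them, time stands still between calls to the robot, and variables do not carry over. Pictures are saved under pics/ and viewed, and the job is handed in when it is done.

Besides the shell and the picture viewer there is one more tool, called as name(argument=value, ...), one argument or row to a line, values as JSON. jog_arm: Moves the arm, as the interface text tells. Its arguments: {"type":"object","properties":{"steps":{"type":"array","items":{"type":"object","properties":{"fingers":{"type":"number"},"delta_pos":{"type":"array","items":{"type":"number"}},"turn":{"type":"number"}}}}},"required":["steps"]}

```bash
mkdir -p pics; ls; cat > h.py <<'E'
import numpy as np, cv2
from rig import *
def save(name,fn):
    im=capture(name); cv2.imwrite('pics/'+fn,im[:,:,::-1].copy()); return im
def proj(name,P):
    c=camera_info(name); f=210/np.tan(np.radians(c['fov_y'])/2)
    V=np.array(c['view']); p=V[:3,:3]@np.array(P)+V[:3,3]
    return np.array([c['cx']+f*p[0]/p[2], c['cy']+f*p[1]/p[2]])
def ray(name,u,v,z):
    c=camera_info(name); f=210/np.tan(np.radians(c['fov_y'])/2)
    V=np.array(c['view']); R=V[:3,:3]; o=-R.T@V[:3,3]
    d=R.T@np.array([(u-c['cx'])/f,(v-c['cy'])/f,1]); return o+d*(z-o[2])/d[2]
E
python3 - <<'E'
from h import *
for n in ('side','top'):
    save(n,n+'0.png'); c=camera_info(n); print(n,{k:v for k,v in c.items() if k!='view'}, np.round(c['view'],3).tolist())
for t in ['lid_1','lid_1_dot','tray','plate']:
    for r in tip_of(t,'top'): print(t,np.round(r['position'],4),round(r['confidence'],2))
s=read_state(); print(s['time_s'],s['position'],s['tcp_rot'],s['force'],s['opening'])
E
```

```text
pics
side {'fov_y': 42.67725401737313, 'cx': 278.2764067307919, 'cy': 211.16257452259836} [[-0.998, -0.059, -0.013, 0.628], [-0.024, 0.581, -0.814, 0.064], [0.055, -0.812, -0.581, 1.509], [0.0, 0.0, 0.0, 1.0]]
top {'fov_y': 52.554948807680326, 'cx': 278.4487325261537, 'cy': 209.1237199845026} [[0.024, -1.0, -0.014, 0.01], [-0.99, -0.022, -0.138, 0.607], [0.138, 0.017, -0.99, 1.035], [0.0, 0.0, 0.0, 1.0]]
lid_1 [0.5536 0.1747 0.0385] 0.89
lid_1 [ 0.7327 -0.2946 -0.0023] 0.85
lid_1 [0.5396 0.0065 0.0355] 0.84
lid_1 [ 0.5382 -0.1628  0.0409] 0.76
lid_1 [0.5936 0.2123 0.0516] 0.69
lid_1_dot [0.5953 0.2118 0.0506] 0.84
tray [0.4927 0.4119 0.0037] 0.85
tray [0.5943 0.2085 0.0507] 0.33
0.3 [ 0.24438975 -0.57498631  0.23922137] [[ 3.91082033e-01 -1.50139927e-04  9.20355812e-01]
 [-9.20355555e-01  7.01361379e-04  3.91082038e-01]
 [-7.04219050e-04 -9.99999743e-01  1.36107718e-04]] [ 0.48882377 -0.84065923 -0.19284423] 0.995986000286683
```

View pics/top0.png

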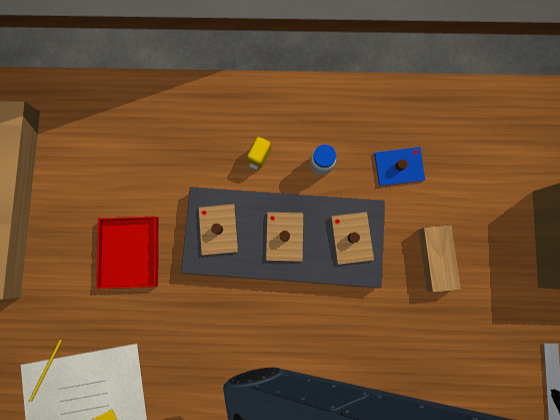

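View pics/side0.png

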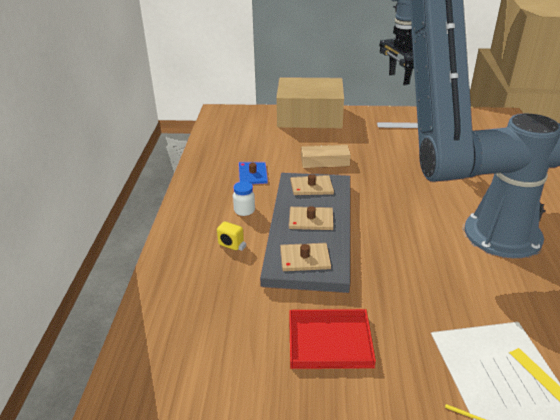

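Top: wooden lids at (218,230), (285,237), (353,238), with dots near (204,212), (272,217), (337,221). The blue look-alike is at (400,166) and not wanted. The tray is at (128,253), the offcut at (441,258).

```bash
python3 - <<'E'
from h import *
im=cv2.imread('pics/top0.png'); big=cv2.resize(im[180:310,80:400],None,fx=2.5,fy=2.5,interpolation=cv2.INTER_CUBIC); cv2.imwrite('pics/crop0.png',big)
save('top','top1.png');
b,g,r=[im[:,:,i].astype(int) for i in range(3)]
red=((r>150)&(g<90)&(b<90)).astype(np.uint8)
n,l,st,ce=cv2.connectedComponentsWithStats(red)
dots=[]
for i in range(1,n):
    if 4<st[i,4]<200:
        dots.append(ce[i]); print('dot',ce[i].round(1),st[i,4],ray('top',*ce[i],0.05).round(4))
    elif st[i,4]>200: print('tray px',ce[i],st[i], ray('top',*ce[i],0.012).round(4))
for t in ['lid_1']:
  for m in trace(t,'top'):
    mk=m['mask'].astype(np.uint8); c=max(cv2.findContours(mk,0,2)[0],key=cv2.contourArea)
    hull=c
    pts=np.array([ray('top',*p[0],0.05)[:2] for p in c],dtype=np.float32)*1000
    rc=cv2.minAreaRect(pts); print(round(m['confidence'],2),mk.sum(),np.round(cv2.boundingRect(c)),np.round(rc[0],1),np.round(rc[1],1),round(rc[2],1))
for r in tip_of('lid_2_dot','side') if 0 else []: pass
for m in trace('tray','top')[:1]:
    mk=m['mask'].astype(np.uint8); c=max(cv2.findContours(mk,0,2)[0],key=cv2.contourArea)
    pts=np.array([ray('top',*p[0],0.025)[:2] for p in c],dtype=np.float32)*1000
    print('tray',cv2.minAreaRect(pts))
for m in trace('plate','top')[:1]:
    mk=m['mask'].astype(np.uint8); c=max(cv2.findContours(mk,0,2)[0],key=cv2.contourArea)
    pts=np.array([ray('top',*p[0],0.04)[:2] for p in c],dtype=np.float32)*1000
    print('plate',cv2.minAreaRect(pts))
E
```

```text
dot [415.  151.8] 10 [ 0.7604 -0.3205  0.05  ]
dot [203.8 212.4] 19 [0.5927 0.2117 0.05  ]
tray px [125.15434581 254.24218992] [  97  216   59   72 3233] [0.4843 0.417  0.012 ]
dot [272.1 218. ] 20 [0.5825 0.0395 0.05  ]
dot [337.1 221. ] 20 [ 0.5786 -0.1231  0.05  ]
0.95 1776 [265 213  39  49] [535.8   8.5] [119.6  94.4] 1.3
0.93 1637 [375 147  51  40] [ 720.8 -280.3] [ 91.1 120.7] 7.9
0.89 1802 [331 212  43  52] [ 537.6 -160.3] [121.6  93.1] 8.1
0.66 1685 [199 205  39  50] [550.6 174.5] [120.4  92. ] 5.6
tray ((489.7425537109375, 406.53857421875), (179.90460205078125, 158.29624938964844), 2.3740625381469727)
plate ((537.3053588867188, 10.042755126953125), (498.69512939453125, 219.771728515625), 87.19239044189453)
```

View pics/crop0.png

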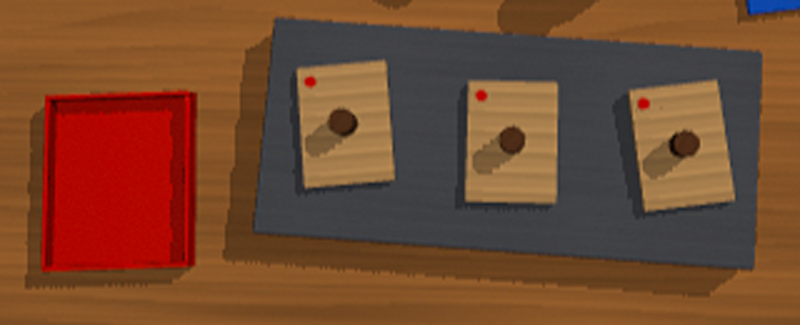

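Dots and lid centres are consistent (yaws about 6°, 0° and 8°). I'll go over the right-hand lid's dot with the jaws shut and turned onto the diagonal.

jog_arm(
  steps=[
    {"delta_pos": [334, 452, -40], "turn": 109, "fingers": 0},
    {"delta_pos": [334, 452, -40], "turn": 109, "fingers": 0},
    {"delta_pos": [334, 452, -40], "turn": 109, "fingers": 0},
    {"delta_pos": [334, 452, -40], "turn": 109, "fingers": 0},
    {"delta_pos": [334, 452, -40], "turn": 109, "fingers": 0},
    {"delta_pos": [334, 452, -40], "turn": 109, "fingers": 0},
    {"delta_pos": [334, 452, -40], "turn": 109, "fingers": 0},
    {"delta_pos": [334, 452, -40], "turn": 109, "fingers": 0},
    {"delta_pos": [334, 452, -40], "turn": 109, "fingers": 0},
    {"delta_pos": [334, 452, -40], "turn": 109, "fingers": 0},
    {"delta_pos": [334, 452, -40], "turn": 109, "fingers": 0},
    {"delta_pos": [334, 452, -40], "turn": 109, "fingers": 0},
    {"delta_pos": [334, 452, -40], "turn": 109, "fingers": 0},
    {"delta_pos": [334, 452, -40], "turn": 109, "fingers": 0},
    {"delta_pos": [334, 452, -70], "turn": 109, "fingers": 0},
    {"delta_pos": [334, 452, -100], "turn": 109, "fingers": 0},
    {"delta_pos": [334, 452, -130], "turn": 109, "fingers": 0},
    {"delta_pos": [334, 452, -140], "turn": 109, "fingers": 0},
    {"delta_pos": [334, 452, -140], "turn": 109, "fingers": 0},
    {"delta_pos": [334, 452, -140], "turn": 109, "fingers": 0},
  ],
)

```text
time_s: 2.17
position: [0.5787, -0.1235, 0.0998]
tcp_rot: [[0.743, -0.0, -0.669], [0.669, 0.0, 0.743], [-0.0, -1.0, 0.0]]
force: [-0.3, -0.1, 0.3]
opening: 0.004
```

```bash
python3 - <<'E'
from h import *
save('top','top2.png'); save('side','side2.png')
s=read_state(); print(s['time_s'],np.round(s['position'],4),np.round(s['tcp_rot'],3)[:,0],np.round(s['force'],2),s['opening'],np.round(s['joint_positions'],1))
E
```

```text
2.2667 [ 0.5798 -0.124   0.1013] [0.743 0.669 0.002] [ 0.74 -0.51 -0.02] 0.0038851385649802204 [-22.9  38.3  93.3   0.   48.1 -64.9]
```

View pics/side2.png

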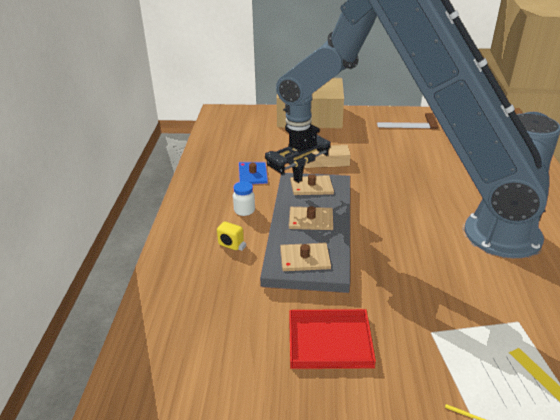

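View pics/top2.png

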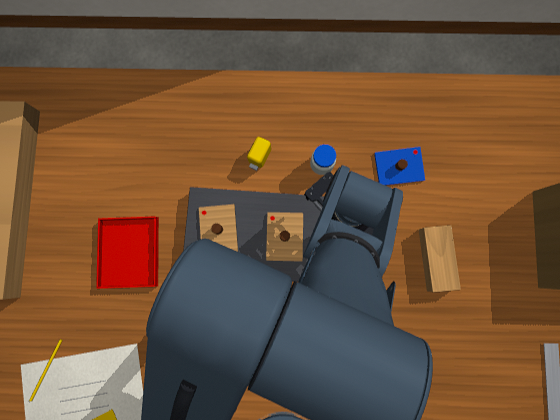

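jog_arm(
  steps=[
    {"delta_pos": [0, 0, -14]},
    {"delta_pos": [0, 0, -24]},
    {"delta_pos": [0, 0, -28]},
    {"delta_pos": [0, 0, -30]},
    {"delta_pos": [0, 0, -31]},
    {"delta_pos": [0, 0, -31.5]},
    {"delta_pos": [0, 0, -32]},
    {"delta_pos": [0, 0, -32]},
    {"delta_pos": [0, 0, -32]},
  ],
)

```text
$.steps[0]: bad value
```

```bash
cat > f.py <<'E'
from h import *
import sys
F=[];P=[]
for i in range(int(sys.argv[1])):
    capture('top'); s=read_state(); F.append(s['force']); P.append(s['position'])
print(s['time_s'],'F',np.mean(F,0).round(2),np.std(F,0).round(2),'P',np.mean(P,0).round(4))
E
python3 f.py 6
```

```text
2.5667 F [ 0.37 -0.03  0.15] [0.37 0.58 0.43] P [ 0.5794 -0.1237  0.1011]
```

jog_arm(
  steps=[
    {"delta_pos": [0, 0, -14], "turn": 0, "fingers": 0},
    {"delta_pos": [0, 0, -24], "turn": 0, "fingers": 0},
    {"delta_pos": [0, 0, -28], "turn": 0, "fingers": 0},
    {"delta_pos": [0, 0, -30], "turn": 0, "fingers": 0},
    {"delta_pos": [0, 0, -31], "turn": 0, "fingers": 0},
    {"delta_pos": [0, 0, -31.5], "turn": 0, "fingers": 0},
    {"delta_pos": [0, 0, -32], "turn": 0, "fingers": 0},
    {"delta_pos": [0, 0, -32], "turn": 0, "fingers": 0},
  ],
)

```text
time_s: 3.23
position: [0.5786, -0.1232, 0.0678]
tcp_rot: [[0.743, 0.0, -0.669], [0.669, -0.0, 0.743], [0.0, -1.0, -0.0]]
force: [0.0, 0.2, -0.1]
opening: 0.009
```

```bash
python3 f.py 6
```

```text
3.5333 F [-0.12  0.09  0.63] [0.44 0.41 0.45] P [ 0.5786 -0.1233  0.0678]
```

jog_arm(
  steps=[
    {"delta_pos": [0, 0, -0.5], "turn": 0, "fingers": 0},
    {"delta_pos": [0, 0, -1], "turn": 0, "fingers": 0},
  ],
)

```text
time_s: 3.7
position: [0.5787, -0.1232, 0.0672]
tcp_rot: [[0.743, 0.001, -0.669], [0.669, -0.0, 0.743], [0.0, -1.0, -0.0]]
force: [-1.6, 1.0, 7.2]
opening: 0.006
```

```bash
python3 f.py 6
```

```text
4.0 F [-0.83  0.24  5.35] [0.36 0.27 0.48] P [ 0.5787 -0.1232  0.0672]
```

```bash
python3 - <<'E'
from h import *
im=save('side','side3.png')
a=cv2.imread('pics/side0.png'); b=cv2.imread('pics/side3.png')
A=cv2.resize(a[165:205,280:345],None,fx=6,fy=6,interpolation=cv2.INTER_CUBIC);B=cv2.resize(b[165:205,280:345],None,fx=6,fy=6,interpolation=cv2.INTER_CUBIC)
cv2.imwrite('pics/cmpC.png',np.vstack([A,B]))
s=read_state();print(s['force'])
E
```

```text
[-0.75881297  1.17582549  4.85930165]
```

View pics/cmpC.png

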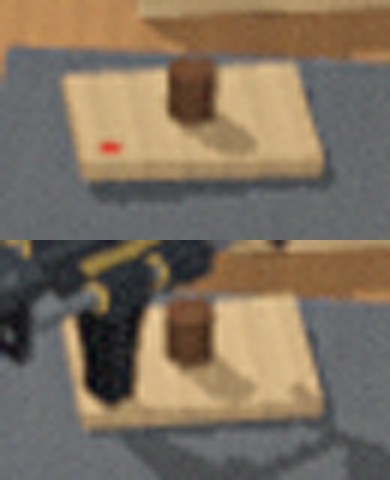

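jog_arm(
  steps=[
    {"delta_pos": [0, 0, 1], "turn": 0, "fingers": 0},
    {"delta_pos": [0, 0, 2.5], "turn": 0, "fingers": 0},
    {"delta_pos": [0, 0, 2.5], "turn": 0, "fingers": 0},
  ],
)

```text
time_s: 4.3
position: [0.5785, -0.1233, 0.0691]
tcp_rot: [[0.743, 0.0, -0.669], [0.669, -0.0, 0.743], [0.0, -1.0, -0.0]]
force: [-0.0, 0.6, 0.6]
opening: 0.008
```

```bash
python3 f.py 12; python3 - <<'E'
from h import *
save('side','side4.png')
E
```

```text
4.9 F [ 0.3  -0.04  0.44] [0.52 0.38 0.42] P [ 0.5785 -0.1232  0.069 ]
```

jog_arm(
  steps=[
    {"delta_pos": [0, 0, 6], "turn": 0, "fingers": 0},
    {"delta_pos": [0, 0, 12], "turn": 0, "fingers": 0},
    {"delta_pos": [0, 0, 12], "turn": 0, "fingers": 0},
  ],
)

```text
time_s: 5.2
position: [0.5792, -0.1234, 0.0824]
tcp_rot: [[0.743, 0.002, -0.669], [0.669, -0.001, 0.743], [0.001, -1.0, -0.002]]
force: [-0.1, -0.0, 0.2]
opening: 0.004
```

```bash
python3 f.py 12; python3 - <<'E'
from h import *
save('side','side5.png')
L=[cv2.resize(cv2.imread(f'pics/side{i}.png')[165:205,280:345],None,fx=6,fy=6,interpolation=cv2.INTER_CUBIC) for i in (0,3,4,5)]
cv2.imwrite('pics/cmpC2.png',np.vstack([np.hstack(L[:2]),np.hstack(L[2:])]))
def left(i):
    return cv2.cvtColor(cv2.imread(f'pics/side{i}.png'),cv2.COLOR_BGR2GRAY)
for i in (0,3,4,5):
    g=left(i); print(i,'front-left col296-300',g[188:200,296:301].mean(1).round().astype(int), 'right', g[188:200,322:328].mean(1).round().astype(int))
E
```

```text
5.8 F [-0.11  0.18 -0.2 ] [0.4  0.65 0.66] P [ 0.5784 -0.1232  0.0811]
0 front-left col296-300 [163 131 156 170 150 143 132  85  74  76  85 103] right [173 173 173 162 141 133 104  75  86 107 104 104]
3 front-left col296-300 [ 29  26  27  54 109 145 146 135 101  88 105 109] right [183 180 181 178 154 140 120  78  89 108 110 108]
4 front-left col296-300 [ 24  28  36  88 137 152 147 129  81  76  93 110] right [179 178 179 170 147 142 120  79  90 109 108 109]
5 front-left col296-300 [108 119 124 142 150 149 136  89  78  79  90 107] right [178 178 176 167 145 137 107  78  88 108 109 109]
```

View pics/cmpC2.png

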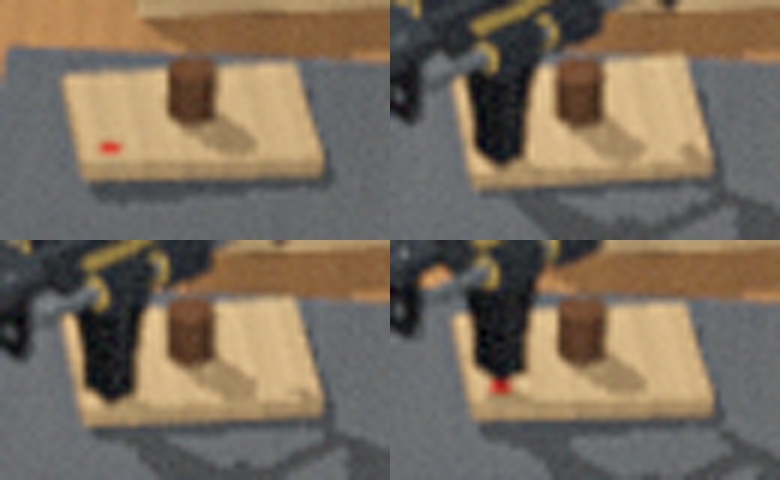

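The lid at (353,238) rocks. Pressed, its dotted corner sinks about 1.5 px; it gives only about 0.5 N over the travel, then goes stiff at plate level and springs back when released. Now the firm press.

jog_arm(
  steps=[
    {"delta_pos": [0, 0, -8], "turn": 0, "fingers": 0},
    {"delta_pos": [0, 0, -11], "turn": 0, "fingers": 0},
    {"delta_pos": [0, 0, -12.5], "turn": 0, "fingers": 0},
    {"delta_pos": [0, 0, -13.5], "turn": 0, "fingers": 0},
    {"delta_pos": [0, 0, -14], "turn": 0, "fingers": 0},
    {"delta_pos": [0, 0, -14.3], "turn": 0, "fingers": 0},
    {"delta_pos": [0, 0, -14.6], "turn": 0, "fingers": 0},
    {"delta_pos": [0, 0, -14.6], "turn": 0, "fingers": 0},
    {"delta_pos": [0, 0, -14.6], "turn": 0, "fingers": 0},
    {"delta_pos": [0, 0, -14.6], "turn": 0, "fingers": 0},
  ],
)

```text
time_s: 6.68
position: [0.5781, -0.123, 0.0672]
tcp_rot: [[0.743, -0.001, -0.669], [0.669, 0.0, 0.743], [-0.0, -1.0, 0.001]]
force: [-1.1, 0.9, 6.1]
opening: 0.006
```

```bash
python3 f.py 16
```

```text
7.4833 F [-1.5   1.    5.91] [0.48 0.36 0.42] P [ 0.5781 -0.123   0.0672]
```

```bash
python3 - <<'E'
from h import *
im=cv2.imread('pics/top0.png'); c=im[222:255,340:370]
hsv=im.astype(int); 
m=((im.max(2)<95)&(im[:,:,2].astype(int)-im[:,:,0]>15)).astype(np.uint8)
n,l,st,ce=cv2.connectedComponentsWithStats(m[222:255,335:372])
for i in range(1,n):
    if st[i,4]>15: print(ce[i]+[335,222],st[i])
P=[0.538,-0.1605,0.0795]
print(proj('top',P), proj('top',[P[0],P[1],0.052]))
E
python3 - <<'E'
import cv2
im=cv2.imread('pics/top0.png'); u,v=352,238
cv2.imwrite('pics/knob.png',cv2.resize(im[205:270,325:385],None,fx=9,fy=9,interpolation=cv2.INTER_NEAREST))
E
```

```text
[352.8627451  237.40196078] [ 12  10  13  12 102]
[354.01293553 236.63842308] [352.21160104 237.46078704]
```

View pics/knob.png

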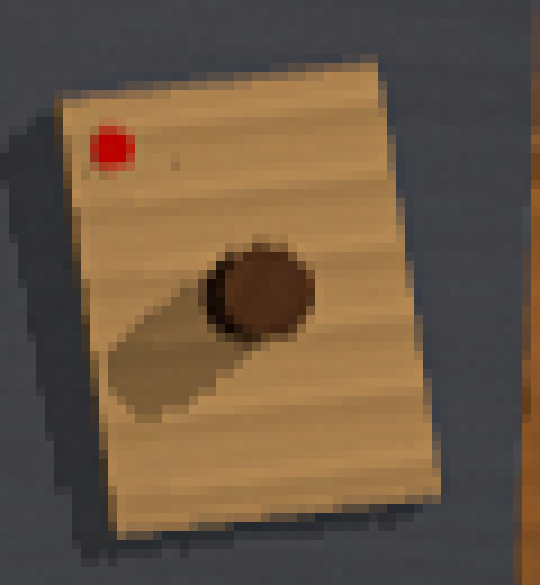

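jog_arm(
  steps=[
    {"delta_pos": [0, 0, 2], "turn": 0, "fingers": 0},
    {"delta_pos": [0, 0, 8], "turn": 0, "fingers": 0},
    {"delta_pos": [0, 0, 30], "turn": 0, "fingers": 0},
    {"delta_pos": [0, 0, 58], "turn": 0, "fingers": 55},
    {"delta_pos": [-20, -18, 58], "turn": 0, "fingers": 55},
    {"delta_pos": [-40, -37.5, 58], "turn": 0, "fingers": 55},
    {"delta_pos": [-40, -37.5, 58], "turn": 0, "fingers": 55},
    {"delta_pos": [-40, -37.5, 58], "turn": 0, "fingers": 55},
    {"delta_pos": [-40, -37.5, 58], "turn": 0, "fingers": 55},
  ],
)

```text
time_s: 8.23
position: [0.5389, -0.1608, 0.1246]
tcp_rot: [[0.743, 0.001, -0.669], [0.669, -0.0, 0.743], [0.001, -1.0, -0.001]]
force: [-0.3, 0.2, 0.4]
opening: 0.374
```

```bash
python3 f.py 3; python3 - <<'E'
from h import *
save('side','side6.png')
cv2.imwrite('pics/s6.png',cv2.resize(cv2.imread('pics/side6.png')[130:230,240:380],None,fx=5,fy=5,interpolation=cv2.INTER_CUBIC))
s=read_state(); print(s['opening'])
E
```

```text
8.3833 F [-0.32  0.24  0.24] [0.77 0.19 0.36] P [ 0.5391 -0.1603  0.1244]
0.5229091201179499
```

View pics/s6.png

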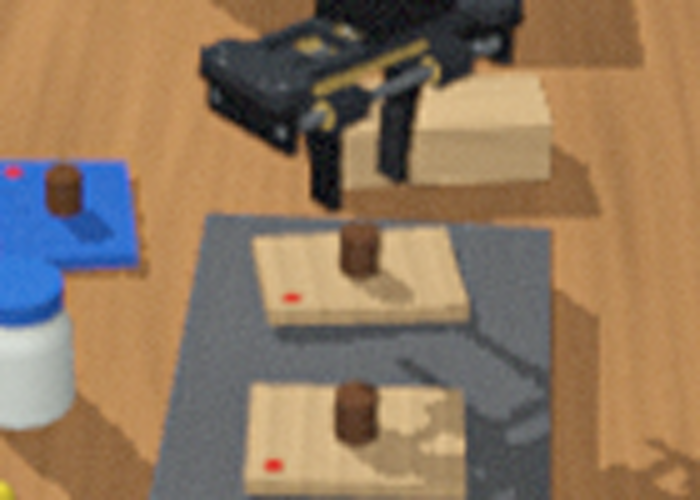

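jog_arm(
  steps=[
    {"delta_pos": [0, 0, -20], "turn": 0, "fingers": 55},
    {"delta_pos": [0, 0, -38], "turn": 0, "fingers": 55},
    {"delta_pos": [0, 0, -46], "turn": 0, "fingers": 55},
    {"delta_pos": [0, 0, -49], "turn": 0, "fingers": 55},
    {"delta_pos": [0, 0, -50.5], "turn": 0, "fingers": 55},
    {"delta_pos": [0, 0, -50.5], "turn": 0, "fingers": 40},
    {"delta_pos": [0, 0, -50.5], "turn": 0, "fingers": 30},
    {"delta_pos": [0, 0, -50.5], "turn": 0, "fingers": 20},
    {"delta_pos": [0, 0, -50.5], "turn": 0, "fingers": 10},
    {"delta_pos": [0, 0, -50.5], "turn": 0, "fingers": 0},
    {"delta_pos": [0, 0, -50.5], "turn": 0, "fingers": 0},
    {"delta_pos": [0, 0, -50.5], "turn": 0, "fingers": 0},
    {"delta_pos": [0, 0, -50.5], "turn": 0, "fingers": 0},
  ],
)

```text
time_s: 9.52
position: [0.5386, -0.1609, 0.0745]
tcp_rot: [[0.743, 0.001, -0.67], [0.67, -0.001, 0.743], [0.0, -1.0, -0.001]]
force: [-0.7, -0.4, 3.6]
opening: 0.291
```

```bash
python3 f.py 4; python3 - <<'E'
from h import *
save('side','side7.png')
cv2.imwrite('pics/s7.png',cv2.resize(cv2.imread('pics/side7.png')[130:230,240:380],None,fx=5,fy=5,interpolation=cv2.INTER_CUBIC))
s=read_state(); print(s['opening'])
E
```

```text
9.7167 F [-0.58 -0.75  5.29] [0.48 0.08 0.65] P [ 0.5386 -0.1609  0.0744]
0.29056251107794046
```

View pics/s7.png

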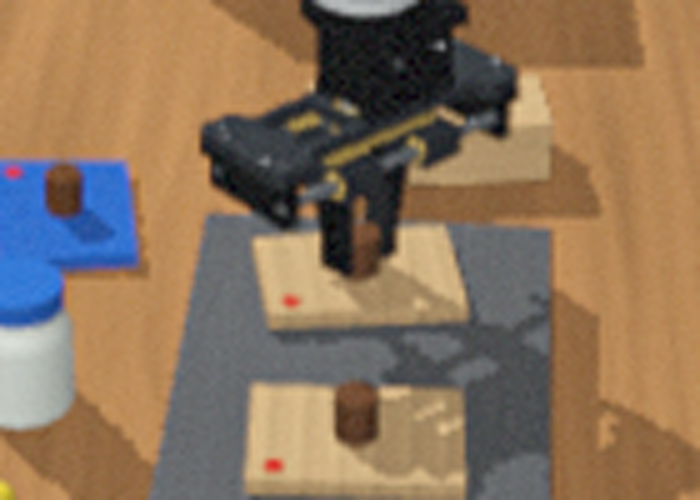

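The fingers hold the knob (opening about 25 mm). Lifting.

jog_arm(
  steps=[
    {"delta_pos": [0, 0, 1], "turn": 0, "fingers": 0},
    {"delta_pos": [0, 0, 3], "turn": 0, "fingers": 0},
    {"delta_pos": [0, 0, 8], "turn": 0, "fingers": 0},
    {"delta_pos": [0, 0, 18], "turn": 0, "fingers": 0},
    {"delta_pos": [0, 0, 32], "turn": 0, "fingers": 0},
    {"delta_pos": [0, 0, 50], "turn": 0, "fingers": 0},
    {"delta_pos": [0, 0, 68], "turn": 0, "fingers": 0},
    {"delta_pos": [0, 0, 80], "turn": 0, "fingers": 0},
    {"delta_pos": [0, 0, 85], "turn": 0, "fingers": 0},
    {"delta_pos": [0, 0, 85], "turn": 0, "fingers": 0},
  ],
)

```text
time_s: 10.6
position: [0.5392, -0.1609, 0.1606]
tcp_rot: [[0.743, 0.003, -0.669], [0.669, -0.001, 0.743], [0.001, -1.0, -0.003]]
force: [0.4, -0.2, -2.3]
opening: 0.29
```

```bash
python3 f.py 4; python3 - <<'E'
from h import *
save('side','side8.png')
cv2.imwrite('pics/s8.png',cv2.resize(cv2.imread('pics/side8.png')[100:230,220:380],None,fx=4,fy=4,interpolation=cv2.INTER_CUBIC))
s=read_state(); print(s['opening'])
im=cv2.imread('pics/top0.png'); b,g,r=[im[:,:,i].astype(int) for i in range(3)]
red=((r>90)&(g<50)&(b<50)).astype(np.uint8); red[:,:80]=0; red[:,170:]=0
c=max(cv2.findContours(red,0,2)[0],key=cv2.contourArea)
rc=cv2.minAreaRect(c); print(rc, [ray('top',*p,0.025).round(3) for p in cv2.boxPoints(rc)])
for cam in('top','side'):
  for t in tip_of('tray',cam): print(cam,t['position'],t['confidence'])
a=cv2.resize(im[200:310,80:180],None,fx=5,fy=5,interpolation=cv2.INTER_NEAREST); cv2.imwrite('pics/tray.png',a)
E
```

```text
10.8 F [-0.69 -0.37 -2.21] [0.18 0.41 0.21] P [ 0.538  -0.1604  0.1587]
0.28729925285988417
((127.0, 252.0), (72.0, 62.0), 90.0) [array([0.58 , 0.495, 0.025]), array([0.584, 0.334, 0.025]), array([0.401, 0.323, 0.025]), array([0.398, 0.48 , 0.025])]
top [0.4936, 0.4109, 0.0018] 0.63
side [0.4898, 0.4099, 0.0007] 0.58
```

View pics/s8.png

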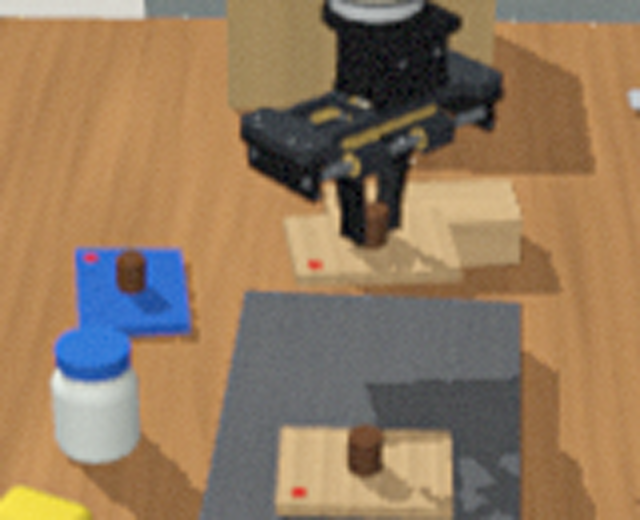

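View pics/tray.png

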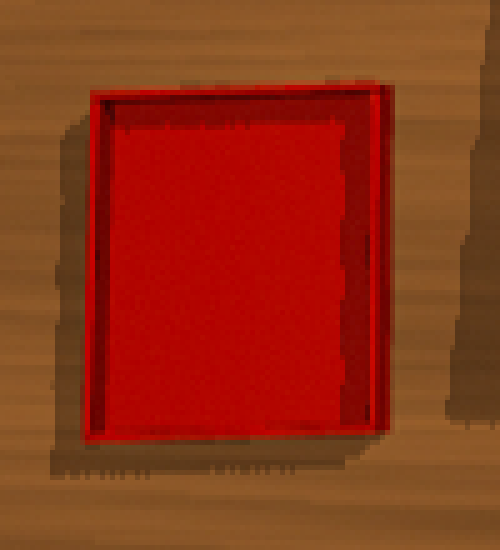

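Lid lifted and about level. Tray centre: rim (127,252) → (0.491, 0.410), which agrees with both networks. Carrying it over.

jog_arm(
  steps=[
    {"delta_pos": [-1, 8, 0], "turn": 0, "fingers": 0},
    {"delta_pos": [-2, 24, 0], "turn": 0, "fingers": 0},
    {"delta_pos": [-4, 50, 0], "turn": 0, "fingers": 0},
    {"delta_pos": [-7, 84, 0], "turn": 0, "fingers": 0},
    {"delta_pos": [-10, 120, 0], "turn": 0, "fingers": 0},
    {"delta_pos": [-13, 156, 0], "turn": 0, "fingers": 0},
    {"delta_pos": [-16, 192, 0], "turn": 0, "fingers": 0},
    {"delta_pos": [-19, 228, 0], "turn": 0, "fingers": 0},
    {"delta_pos": [-22, 264, 0], "turn": 0, "fingers": 0},
    {"delta_pos": [-25, 300, 0], "turn": -1, "fingers": 0},
    {"delta_pos": [-28, 336, 0], "turn": -2, "fingers": 0},
    {"delta_pos": [-31, 372, 0], "turn": -3, "fingers": 0},
    {"delta_pos": [-34, 408, 0], "turn": -4, "fingers": 0},
    {"delta_pos": [-37, 444, 0], "turn": -5, "fingers": 0},
    {"delta_pos": [-40, 480, 0], "turn": -6, "fingers": 0},
    {"delta_pos": [-43, 514, 0], "turn": -6, "fingers": 0},
    {"delta_pos": [-45, 542, 0], "turn": -6, "fingers": 0},
    {"delta_pos": [-47, 561, 0], "turn": -6, "fingers": 0},
    {"delta_pos": [-47, 570, 0], "turn": -6, "fingers": 0},
    {"delta_pos": [-47, 570, 0], "turn": -6, "fingers": 0},
  ],
)

```text
time_s: 12.62
position: [0.4905, 0.4114, 0.1585]
tcp_rot: [[0.807, -0.0, -0.59], [0.59, 0.0, 0.807], [0.0, -1.0, 0.0]]
force: [0.9, -0.5, -1.7]
opening: 0.292
```

jog_arm(
  steps=[
    {"delta_pos": [0, 0, -10], "turn": 0, "fingers": 0},
    {"delta_pos": [0, 0, -30], "turn": 0, "fingers": 0},
    {"delta_pos": [0, 0, -55], "turn": 0, "fingers": 0},
    {"delta_pos": [0, 0, -70], "turn": 0, "fingers": 0},
    {"delta_pos": [0, 0, -76], "turn": 0, "fingers": 0},
    {"delta_pos": [0, 0, -78], "turn": 0, "fingers": 0},
    {"delta_pos": [0, 0, -78], "turn": 0, "fingers": 0},
  ],
)

```text
time_s: 13.2
position: [0.4917, 0.4081, 0.0805]
tcp_rot: [[0.81, -0.001, -0.587], [0.587, -0.001, 0.81], [-0.001, -1.0, -0.0]]
force: [-0.2, -0.0, -2.0]
opening: 0.289
```

```bash
python3 f.py 4; python3 - <<'E'
from h import *
a=save('side','side9.png'); save('top','top9.png')
cv2.imwrite('pics/s9.png',cv2.resize(cv2.imread('pics/side9.png')[240:400,240:420],None,fx=4,fy=3.7,interpolation=cv2.INTER_CUBIC))
s=read_state(); print(s['opening'])
E
```

```text
13.4 F [-0.45  0.06 -2.02] [0.47 0.33 0.37] P [0.4923 0.4092 0.0819]
0.28982217750270445
```

View pics/s9.png

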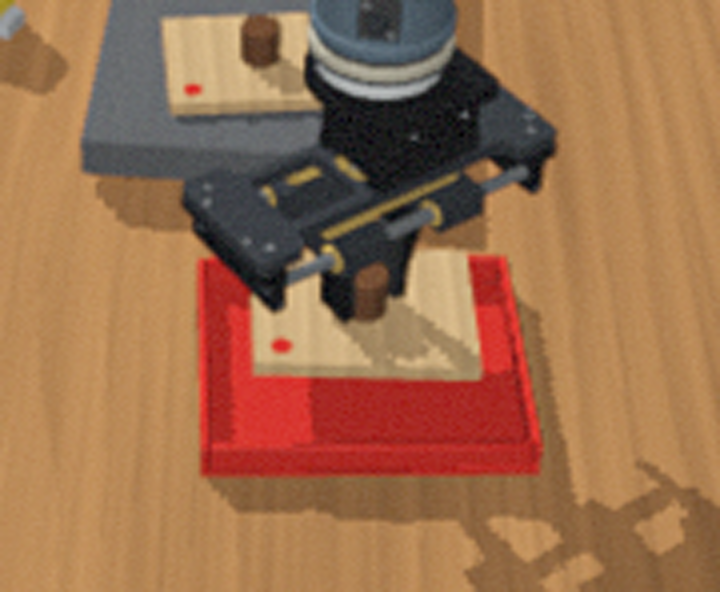

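Side view: lid held level, well inside the tray walls (walls span crop columns 205–535, lid 250–480). Lowering.

jog_arm(
  steps=[
    {"delta_pos": [0, 0, -10], "turn": 0, "fingers": 0},
    {"delta_pos": [0, 0, -24], "turn": 0, "fingers": 0},
    {"delta_pos": [0, 0, -34], "turn": 0, "fingers": 0},
    {"delta_pos": [0, 0, -37], "turn": 0, "fingers": 0},
    {"delta_pos": [0, 0, -38.5], "turn": 0, "fingers": 0},
    {"delta_pos": [0, 0, -39.5], "turn": 0, "fingers": 0},
    {"delta_pos": [0, 0, -40], "turn": 0, "fingers": 0},
    {"delta_pos": [0, 0, -40.5], "turn": 0, "fingers": 0},
    {"delta_pos": [0, 0, -41], "turn": 0, "fingers": 0},
    {"delta_pos": [0, 0, -41], "turn": 0, "fingers": 0},
  ],
)

```text
time_s: 14.33
position: [0.4917, 0.4094, 0.0403]
tcp_rot: [[0.809, 0.001, -0.588], [0.588, 0.0, 0.809], [0.001, -1.0, -0.0]]
force: [0.1, -0.2, -2.3]
opening: 0.292
```

```bash
python3 f.py 4
```

```text
14.5333 F [-0.28  0.16 -2.36] [0.24 0.51 0.32] P [0.4916 0.4094 0.0402]
```

jog_arm(
  steps=[
    {"delta_pos": [0, 0, -0.3], "turn": 0, "fingers": 0},
    {"delta_pos": [0, 0, -0.6], "turn": 0, "fingers": 0},
    {"delta_pos": [0, 0, -0.9], "turn": 0, "fingers": 0},
    {"delta_pos": [0, 0, -1.2], "turn": 0, "fingers": 0},
    {"delta_pos": [0, 0, -1.2], "turn": 0, "fingers": 0},
  ],
)

```text
time_s: 14.95
position: [0.4916, 0.4094, 0.0395]
tcp_rot: [[0.809, 0.0, -0.588], [0.588, 0.0, 0.809], [0.001, -1.0, -0.0]]
force: [-1.5, 0.5, 4.5]
opening: 0.293
```

```bash
python3 f.py 3
```

```text
15.1 F [-1.41 -0.49  5.33] [0.72 0.21 0.36] P [0.4916 0.4094 0.0395]
```

jog_arm(
  steps=[
    {"delta_pos": [0, 0, 0.3], "turn": 0, "fingers": 0},
    {"delta_pos": [0, 0, 0.5], "turn": 0, "fingers": 0},
    {"delta_pos": [0, 0, 0.5], "turn": 0, "fingers": 30},
    {"delta_pos": [0, 0, 0.5], "turn": 0, "fingers": 40},
    {"delta_pos": [0, 0, 0.5], "turn": 0, "fingers": 55},
    {"delta_pos": [0, 0, 0.5], "turn": 0, "fingers": 55},
    {"delta_pos": [0, 0, 0.5], "turn": 0, "fingers": 55},
    {"delta_pos": [0, 0, 0.5], "turn": 0, "fingers": 55},
  ],
)

```text
time_s: 15.77
position: [0.4914, 0.4093, 0.0389]
tcp_rot: [[0.809, -0.0, -0.588], [0.588, -0.0, 0.809], [-0.0, -1.0, 0.0]]
force: [0.4, 0.2, -0.8]
opening: 0.53
```

```bash
python3 f.py 3; python3 - <<'E'
from h import *
print(read_state()['opening'])
E
```

```text
15.9167 F [-0.23 -0.16  0.49] [0.5  0.32 0.19] P [0.4915 0.4093 0.0391]
0.5474376391226039
```

Released. Retreating straight up, then out of the camera's view.

jog_arm(
  steps=[
    {"delta_pos": [0, 0, 5], "turn": 0, "fingers": 55},
    {"delta_pos": [0, 0, 20], "turn": 0, "fingers": 55},
    {"delta_pos": [0, 0, 50], "turn": 0, "fingers": 55},
    {"delta_pos": [0, 0, 90], "turn": 0, "fingers": 55},
    {"delta_pos": [0, 0, 130], "turn": 0, "fingers": 55},
    {"delta_pos": [0, 0, 170], "turn": 0, "fingers": 55},
    {"delta_pos": [-70, 30, 200], "turn": 0, "fingers": 55},
    {"delta_pos": [-110, 60, 200], "turn": 0, "fingers": 55},
    {"delta_pos": [-150, 90, 200], "turn": 0, "fingers": 55},
    {"delta_pos": [-180, 120, 200], "turn": 0, "fingers": 55},
    {"delta_pos": [-210, 150, 200], "turn": 0, "fingers": 55},
    {"delta_pos": [-210, 150, 200], "turn": 0, "fingers": 55},
    {"delta_pos": [-210, 150, 200], "turn": 0, "fingers": 55},
  ],
)

```text
time_s: 17.0
position: [0.2766, 0.5624, 0.2402]
tcp_rot: [[0.806, -0.001, -0.592], [0.592, 0.003, 0.806], [0.0, -1.0, 0.003]]
force: [0.4, -1.2, 0.2]
opening: 0.551
```

```bash
python3 f.py 3; python3 - <<'E'
from h import *
save('side','side10.png'); save('top','top10.png')
for c in('top','side'):
  for t in tip_of('lid_1',c): print(c,np.round(t['position'],3),round(t['confidence'],2))
E
```

```text
17.15 F [ 0.22  0.11 -0.42] [0.34 0.5  0.49] P [0.2786 0.5611 0.2398]
top [0.55  0.175 0.038] 0.95
top [0.494 0.406 0.006] 0.94
top [ 0.734 -0.29  -0.001] 0.88
top [0.539 0.003 0.037] 0.82
side [0.534 0.008 0.041] 0.95
side [0.49  0.409 0.004] 0.86
side [ 0.735 -0.29   0.002] 0.71
side [0.554 0.17  0.04 ] 0.65
side [0.536 0.443 0.019] 0.64
```

View pics/top10.png

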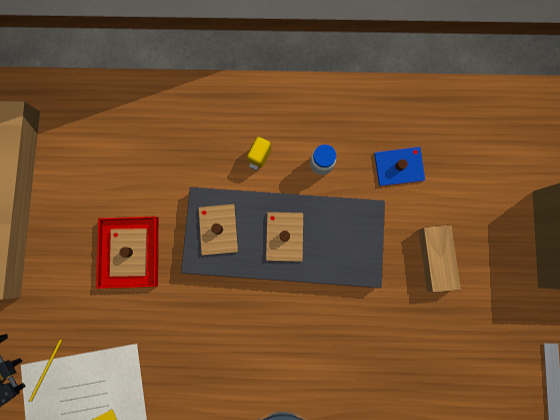

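View pics/side10.png

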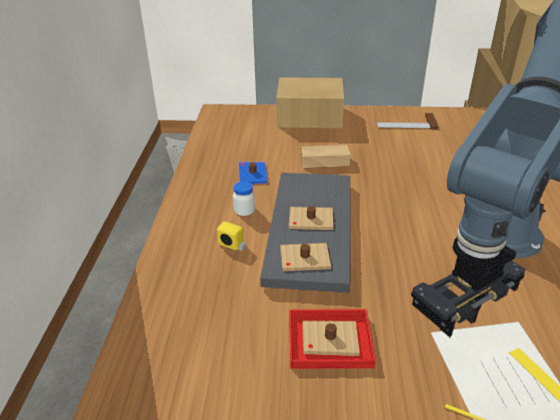

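The lid sits centred in the tray, at top (127,252) and side (331,338), knob up and inside the walls. The other two lids, offcut, jar, tape and blue look-alike are where they were, and the arm is clear.

```bash
python3 -c "
from rig import *
print(hand_in())"
```

```text
the job is handed in; nothing more can be done
None
```

I found the twisted lid, pressed its corner down, and moved it into the red tray. The job was handed in at about 17 s of the 64 s allowed; no verdict is reported.

- **Finding it:** The twisted lid was the right-hand one, at about (0.538, -0.160). Its dotted corner rocked down under about 0.5 N, went stiff at plate level, and sprang back when released. The side camera showed the same movement. It was the first lid I pressed, so I never touched the other two.
- **Pressing:** I held the corner down at about 5.9 N for about a second. The highest single finger-force reading while pressing was 7.2 N, with the lid's weight on top. I read the force only at the end of each move, so short peaks in between weren't seen.
- **Placing:** I lifted the lid by its knob and lowered it into the tray. It met the floor at about 8 N including its weight; I eased that off before opening the fingers.

**Last checks:** Both cameras put the lid's origin within about 5 mm of the tray centre and 4–6 mm above the tray's underside. It looks level and knob up, though I did not measure its tilt. By eye, the two flat lids, the offcut, jar, tape measure and blue look-alike are where they started. The arm is clear of everything.

One low-confidence lid report near the tray, at (0.536, 0.443), lies where the placed lid's red dot should be. I took it as that dot, not another lid. No checks failed.

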